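# Check in three specimen pots by pressing their buttons in order of urgency

### The arm

A 6-joint arm with a two-finger parallel gripper is mounted at the origin on a cart in front of the work surface, level with it; the furniture and walls round the work are solid. World frame = base frame: x ahead of the robot, y to its left, z up, the work surface at z = 0. Lengths are in m, angles in rad, forces in N, time in s.
With the tool pointing down it reaches from about 0.425 to 0.95 m from the base axis. Payload 3.5 kg.
Tool frame: the origin (TCP) lies between the finger pads; the fingertips stand 19 mm ahead of it and the grasp point (between the pads) is the TCP; z points along the fingers, y is the line along which they close (so a half turn about z gives the same grasp; the last joint's range is limited). The gripper opens to 85 mm and grips with 20 to 120 N. Pads are 22 mm wide; open, the fingers measure 114 mm over their backs; the gripper's body (76 mm by 85 mm) begins 54 mm behind the grasp point. The pads swing forward as they close: fully open they stand 13 mm farther back than shut.
Start: joints at [1.129, 0.286, 1.577, -0, 1.279, -0.15], TCP at [0.194, 0.646, 0.25] pointing down, gripper open.
Joint ranges: [-2.77, 2.77], [-0.9, 2.22], [0.21, 2.48], [-1.53, 4.67], [0.24, 2.81], [-2.84, 2.84]. Speed limits (rad/s): [2.79, 2.79, 3.14, 3.14, 3.14, 3.14].

### API

Orientations are given as a unit quaternion [x, y, z, w].
In Python, from plant import get_state, cams, ctrl gives the robot as it stands. The module is installed in compiled form; this text tells all that it offers.
- The arm moves only by the tool jog_arm, never from a script. Its argument "deltas" is text: rows parted by semicolons, each of 6 numbers parted by spaces: the shift along the world's x, y, z normalised to -1 to 1, where 1 is 0.02 m, then the turn, a rotation vector about the world's x, y, z normalised to -1 to 1, where 1 is 0.1 rad. In form: x y z ax ay az; .... A call has 1 to 20 rows; each row shifts and turns the commanded pose from where the row before left it; what a row does not reach is not made up. A row lasts 1/8 s, in which the tool goes at most 62.5 mm and 10.7 degrees, less where a joint would pass 70% of its speed; a pose out of reach is approached as far as the arm can. A call with a number of a shift or a turn outside -1 to 1 is refused whole. A call with a gripper value outside its range is refused whole. "gripper" is the opening, from 0 (shut) to 1 (fully open), set as the call begins (left out, the last holds). The fingers move at their own pace and stop on an object; "squeeze" is the grip in N (left out, the last holds). Time passes only in rows, so rows that do not move let the fingers close. It gives the time, the measured TCP pose, the force, the opening and the grip force at its end, in the units of the state.
- get_state(): the state, without advancing time (a new reading comes with each control period).
- cams.read_camera(name): name is "side" or "top" or "wrist"; returns a dict with "color" (480x640x3 uint8, blue, green, red), "vfov" (degrees; the focal length in pixels is half the picture's height over the tangent of half this angle, whatever the lens; pixels are square), "cx", "cy" (the principal point, pixels), "rvec" (rotation vector, rad) and "tvec" (3), from world to camera coordinates, as OpenCV has them. Camera axes: x right, y down, z forward; pixel columns grow to the right and rows downward; lengths in m; the calibration is good to about 2 mm. A picture is of the moment at which its call begins. There is no depth.
- ctrl.sign_off(): hands the job in; it is judged then, once.
The state is a dict: "time": time; "qpos": joint angles; "dq": joint speeds; "joint_efforts": joint torques, N m; "eef_pos": TCP position; "tcp_rot": TCP orientation; "contact_force": force on the tool from outside, world axes, zero at the start; "wrist_torque": the same for the moment, N m; "opening": opening from 0.0 (shut) to 1.0 (fully open); "finger_force": force on a finger pad.
Only numpy, scipy, OpenCV 4.12 (cv2) and the standard library are available. Lean on these libraries where they do the work, as an engineer would, in place of code of your own. Each camera call takes 0.05 s, during which the arm holds its last target. There are 200 camera calls.

### The job

Check in the three specimen pots in order of urgency: with the fingertips, gently press the green button of the station on which the red-lidded pot stands, then the one at the yellow-lidded pot, then the one at the blue-lidded pot, each all the way down, where it stays. Press no button before its turn, do not touch the pots, and leave the other loose things on the bench where they are.

Things in the scene. Friction and masses are not known exactly. Their poses are not given: they have to be found in the camera images.
- station_red: grey station, fixed, with the red-lidded pot on it (the stations look alike): base plate 150 x 80 mm, 10 mm high. Origin at bench level under its button's centre; its x axis points to the pot, which stands 80 mm along +x in a low black ring. Round the button: grey housing 52 x 56 mm, 33 mm high, with a steel bezel 44 mm across, 35 mm high.
- button_red (a joint): travel of this station's button straight down: 0 up, 0.010 m fully down on its stop. About 3 N moves it; it stays where it is left. Its green cap rides on a spring (1.5 N per mm, 8 mm of give): the cap sinks 2 mm before the button moves, and gives further once the button is on its stop (so 6 N of push means fully down). Starts up (0 to 1 mm).
- button_red_top (a point): centre of the flat top of the green round button (32 mm across); 55 mm above the bench when up, 45 mm when fully down and let go; moves with the cap
- pot_red: specimen pot with a red screw lid, 63 mm across the lid, 64 mm high, 80 g, loose in its seat; origin at the centre of its underside, z up. Its lid is 74 mm above the bench.
- station_yellow: grey station, fixed, with the yellow-lidded pot on it (the stations look alike): base plate 150 x 80 mm, 10 mm high. Origin at bench level under its button's centre; its x axis points to the pot, which stands 80 mm along +x in a low black ring. Round the button: grey housing 52 x 56 mm, 33 mm high, with a steel bezel 44 mm across, 35 mm high.
- button_yellow (a joint): travel of this station's button straight down: 0 up, 0.010 m fully down on its stop. About 3 N moves it; it stays where it is left. Its green cap rides on a spring (1.5 N per mm, 8 mm of give): the cap sinks 2 mm before the button moves, and gives further once the button is on its stop (so 6 N of push means fully down). Starts up (0 to 1 mm).
- button_yellow_top (a point): centre of the flat top of the green round button (32 mm across); 55 mm above the bench when up, 45 mm when fully down and let go; moves with the cap
- pot_yellow: specimen pot with a yellow screw lid, 63 mm across the lid, 64 mm high, 80 g, loose in its seat; origin at the centre of its underside, z up. Its lid is 74 mm above the bench.
- station_blue: grey station, fixed, with the blue-lidded pot on it (the stations look alike): base plate 150 x 80 mm, 10 mm high. Origin at bench level under its button's centre; its x axis points to the pot, which stands 80 mm along +x in a low black ring. Round the button: grey housing 52 x 56 mm, 33 mm high, with a steel bezel 44 mm across, 35 mm high.
- button_blue (a joint): travel of this station's button straight down: 0 up, 0.010 m fully down on its stop. About 3 N moves it; it stays where it is left. Its green cap rides on a spring (1.5 N per mm, 8 mm of give): the cap sinks 2 mm before the button moves, and gives further once the button is on its stop (so 6 N of push means fully down). Starts up (0 to 1 mm).
- button_blue_top (a point): centre of the flat top of the green round button (32 mm across); 55 mm above the bench when up, 45 mm when fully down and let go; moves with the cap
- pot_blue: specimen pot with a blue screw lid, 63 mm across the lid, 64 mm high, 80 g, loose in its seat; origin at the centre of its underside, z up. Its lid is 74 mm above the bench.
- marker: red and white marker pen, 135 mm long (along its y), 17 mm thick, lying loose beyond the stations; origin under its middle
- vial: small brown vial with a pink cap, 24 mm across, 50 mm high, standing loose near the front edge; origin at the centre of its underside
- pink_bottle: white reagent bottle with a pink cap, 44 mm across, 90 mm high, standing loose beyond the stations on the right; origin at the centre of its underside
- strip_carton: white and green carton, 45 x 75 x 29 mm, loose beyond the stations on the left; origin at the centre of its underside
Not all that is in view belongs to the job. Of the things that look like the pot_blue, the larger one is meant.

How it is judged:
On the way, in this order (a step that is already met when the one before it is completed fails the run):
1. the fingers press down the button at the red-lidded pot (at least 7 of its 10 mm) (value of joint button_red above 0.007 m and contact force between the fingers and station_red above 0.2 N), for 0.02 s.
2. the fingers press down the button at the yellow-lidded pot (at least 7 of its 10 mm) (value of joint button_yellow above 0.007 m and contact force between the fingers and station_yellow above 0.2 N), for 0.02 s.
3. the fingers press down the button at the blue-lidded pot (at least 7 of its 10 mm) (value of joint button_blue above 0.007 m and contact force between the fingers and station_blue above 0.2 N), for 0.02 s.
At the end, for the whole second after the job is handed in: all three buttons are at least 7 mm down (of 10), each pot stands upright (within 0.15 rad) and at rest in its seat, within 10 mm of where it was, and the marker, vial, pink-capped bottle and carton lie within 15 mm of where they were (value of joint each of button_red, button_yellow, button_blue above 0.007 m and distance of each of pot_red, pot_yellow, pot_blue from where it was at the start of the episode below 0.01 m and angle between each of pot_red, pot_yellow, pot_blue's own z axis and vertical below 0.15 rad and linear speed of each of pot_red, pot_yellow, pot_blue below 0.02 m/s and distance of each of marker, vial, pink_bottle, strip_carton from where it was at the start of the episode below 0.015 m); the robot touches nothing.
It fails at once if a button is pushed (more than 3 mm) before its turn ((value of joint button_yellow above 0.003 m and value of joint button_red below 0.006 m) or (value of joint button_blue above 0.003 m and value of joint button_red below 0.006 m) or (value of joint button_blue above 0.003 m and value of joint button_yellow below 0.006 m)).
It fails at once if a station is pushed with more than 20 N (contact force between any of the arm, the fingers and station_red above 20 N or contact force between any of the arm, the fingers and station_yellow above 20 N or contact force between any of the arm, the fingers and station_blue above 20 N).
It fails at once if a specimen pot is lifted, carried, pushed 10 mm or tipped (distance of any of pot_red, pot_yellow, pot_blue from where it was at the start of the episode above 0.01 m or angle between any of pot_red, pot_yellow, pot_blue's own z axis and vertical above 0.15 rad).
It fails at once if a specimen pot is touched with more than 1 N (contact force between any of the fingers, the arm and pot_red above 1 N or contact force between any of the fingers, the arm and pot_yellow above 1 N or contact force between any of the fingers, the arm and pot_blue above 1 N).
It fails at once if the marker, vial, bottle or carton is moved more than 15 mm (distance of any of marker, vial, pink_bottle, strip_carton from where it was at the start of the episode above 0.015 m).
It also fails if it takes over 42 s, if anything falls off the work surface, if the arm or the gripper's body presses on something with over 40 N, if the wrist force passes 120 N, or if a joint passes its speed limit or range.

## Working session

There is one attempt and no reset: what is moved stays moved. The work goes in short steps, Python scripts to look and compute and a tool call to move; the robot and the scene stay as the last step left them, time stands still between calls to the robot, and variables do not carry over. Pictures are saved under pics/ and viewed, at most 10 in all, crops included, and the job is handed in when it is done.

Besides the shell and the picture viewer there is one more tool, called after "Emit:" as name(argument=value, ...) on one line, values as JSON. jog_arm: Moves the arm, as the interface text tells. Its arguments: {"type":"object","properties":{"deltas":{"type":"string"},"gripper":{"type":"number"},"squeeze":{"type":"number"}},"required":["deltas"]}

```bash
mkdir -p pics; python3 - <<'E'
from plant import get_state, cams
import cv2,pickle
d={}
for n in("top","side"):
    r=cams.read_camera(n);d[n]=r;cv2.imwrite(f"pics/{n}0.png",r["color"])
    print(n,r["vfov"],r["cx"],r["cy"],r["rvec"],r["tvec"])
pickle.dump(d,open("d.pkl","wb"))
s=get_state();print(s["time"],s["eef_pos"],s["tcp_rot"],s["contact_force"],s["opening"])
E
```

```text
top 42.72342946673322 319.97637816526736 233.45592187663087 [ 2.20085641 -2.14805733  0.10536022] [-0.07897555  0.54820599  1.34015814]
side 46.041898700180504 324.8743488971658 241.29772075076278 [ 2.07880351 -0.34414099  0.20260801] [-0.52303267  0.09331673  1.08768684]
0.1 [0.19390364 0.64597138 0.2490553 ] [ 1.45377778e-01  9.89375623e-01 -1.03618365e-03 -3.22973730e-04] [ 0.33806488  0.46873934 -0.56284292] 1.000407288255614
```

View pics/top0.png

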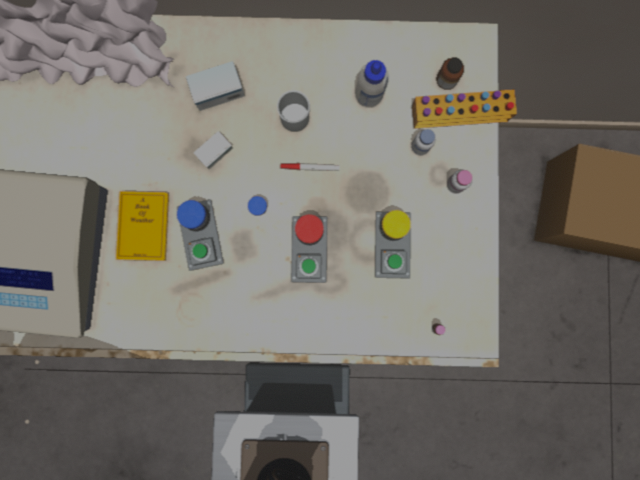

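View pics/side0.png

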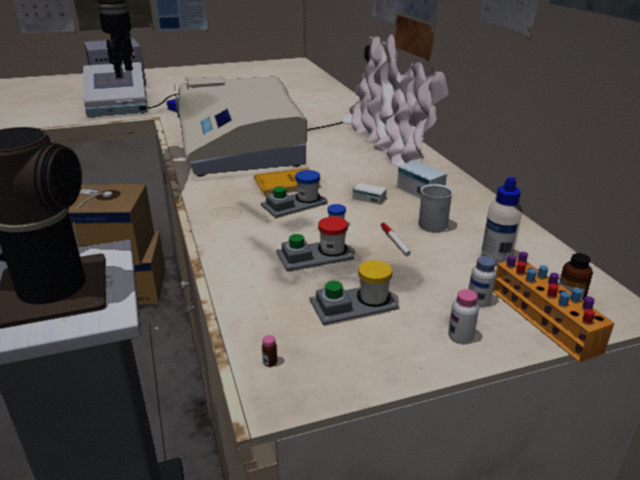

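The top view shows three stations: red lid (309,229) with its button at (309,266), yellow lid (396,225) with its button at (395,262), and blue lid (192,214) with its button at (200,251). There are two blue-lidded candidates: (192,214), larger and on a station, and (257,206), small and on the bare bench. The one at (192,214) fits, and I'll confirm that in a crop while measuring.

```bash
cat > m.py <<'E'
import cv2,pickle,numpy as np
def cam(r):
    f=240/np.tan(np.radians(r["vfov"]/2));K=np.array([[f,0,r["cx"]],[0,f,r["cy"]],[0,0,1]])
    R=cv2.Rodrigues(np.array(r["rvec"],float))[0];return K,R,np.array(r["tvec"],float).reshape(3)
def onz(r,u,v,z):
    K,R,t=cam(r);d=R.T@np.linalg.solve(K,[u,v,1]);c=-R.T@t;return c+d*(z-c[2])/d[2]
def proj(r,p):
    K,R,t=cam(r);return cv2.projectPoints(np.array(p,float).reshape(-1,1,3),cv2.Rodrigues(R)[0],t,K,None)[0].reshape(-1,2)
def blobs(r,lo,hi,amin=60):
    m=cv2.inRange(cv2.cvtColor(r["color"],cv2.COLOR_BGR2HSV),lo,hi)
    n,_,s,c=cv2.connectedComponentsWithStats(m)
    return [(c[i],s[i]) for i in range(1,n) if s[i][4]>amin]
E
python3 - <<'E'
from m import *
d=pickle.load(open("d.pkl","rb"));T=d["top"];S=d["side"]
C={"green":((50,120,50),(80,255,255)),"red":((0,180,80),(6,255,255)),"yel":((25,150,100),(32,255,255)),"blue":((105,150,80),(125,255,255))}
for n,(lo,hi) in C.items():
    for c,s in blobs(T,lo,hi): print("top",n,c.round(1),s, onz(T,*c,.055 if n=="green" else .074).round(4))
    for c,s in blobs(S,lo,hi,40): print("side",n,c.round(1),s, onz(S,*c,.055 if n=="green" else .074).round(4))
for r in(T,S): print(proj(r,[[0,0,0],[0,0,.5],[.194,.646,.25],[.5,0,0]]).round(0).tolist())
a=cv2.resize(T["color"][180:290,160:430],None,fx=2.9,fy=2.9,interpolation=cv2.INTER_CUBIC)
cv2.imwrite("pics/crop.png",a)
E
```

```text
top green [199.6 250.4] [193 244  14  14 142] [0.504  0.1949 0.055 ]
top green [394.4 261. ] [388 255  13  13 133] [ 0.4911 -0.2286  0.055 ]
top green [308.3 265.7] [303 260  12  13 123] [ 0.4765 -0.042   0.055 ]
side green [279.  189.2] [273 187  13   6  54] [0.501  0.1884 0.055 ]
side green [295.9 237.9] [290 235  13   7  79] [ 0.4735 -0.0488  0.055 ]
side green [333.4 285.9] [326 281  16  11 129] [ 0.4885 -0.234   0.055 ]
side red [332.5 223.7] [319 217  28  15 294] [ 0.5528 -0.0483  0.074 ]
top yel [144.4 226.7] [ 124  197   38   59 1448] [0.5507 0.3118 0.074 ]
top yel [395.8 223.8] [382 210  28  29 610] [ 0.5703 -0.2283  0.074 ]
top blue [375.   70.4] [365  61  20  20 264] [ 0.9092 -0.178   0.074 ]
top blue [256.9 205.3] [249 197  17  17 229] [0.603  0.0718 0.074 ]
top blue [191.  213.9] [178 201  27  27 569] [0.5808 0.2129 0.074 ]
side blue [307.1 175.3] [296 170  23  11 189] [0.5769 0.2044 0.074 ]
side blue [510.3 180.9] [506 177   9   9  63] [1.0295 0.0188 0.074 ]
side blue [508.4 191. ] [498 186  22  10 126] [ 0.9917 -0.0283  0.074 ]
side blue [336.  208.5] [328 205  17   8 117] [0.5831 0.0144 0.074 ]
[[284.0, 484.0], [264.0, 599.0], [-78.0, 408.0], [290.0, 256.0]]
[[53.0, 290.0], [-28.0, 13.0], [124.0, 72.0], [302.0, 247.0]]
```

View pics/crop.png

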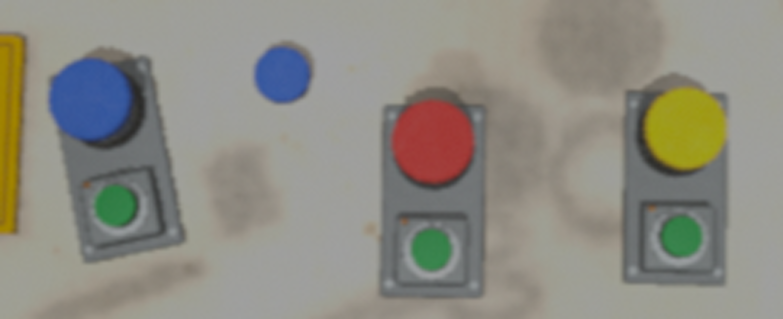

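The crop confirms it: the larger blue lid is on the station, and the small one stands alone on the bench. The buttons from the top view are red (0.4765,-0.042), yellow (0.491,-0.2285) and blue (0.504,0.195). I'll raise the arm first, shut the gripper and travel to the red station.

Emit:
jog_arm(deltas="0 0 1 0 0 0;0 0 1 0 0 0;0 0 1 0 0 0;0 0 1 0 0 0;0 0 1 0 0 0;0.42 -1 0 0 0 0.19;0.42 -1 0 0 0 0.19;0.42 -1 0 0 0 0.19;0.42 -1 0 0 0 0.19;0.42 -1 0 0 0 0.19;0.42 -1 0 0 0 0.19;0.42 -1 0 0 0 0.19;0.42 -1 0 0 0 0.19;0.42 -1 0 0 0 0.19;0.42 -1 0 0 0 0.19;0.42 -1 0 0 0 0.19;0.42 -1 0 0 0 0.19;0.42 -1 0 0 0 0.19;0.42 -1 0 0 0 0.19;0.42 -1 0 0 0 0.19", gripper=0, squeeze=20)

```text
time: 2.6
eef_pos: [0.3204, 0.3458, 0.3513]
tcp_rot: [0.003, 1.0, 0.0, 0.0]
contact_force: [-0.4, -0.0, 1.0]
opening: -0.001
finger_force: 0.0
```

Emit:
jog_arm(deltas="0.39 -0.97 0 0 0 0;0.39 -0.97 0 0 0 0;0.39 -0.97 0 0 0 0;0.39 -0.97 0 0 0 0;0.39 -0.97 0 0 0 0;0.39 -0.97 0 0 0 0;0.39 -0.97 0 0 0 0;0.39 -0.97 0 0 0 0;0.39 -0.97 0 0 0 0;0.39 -0.97 0 0 0 0;0.39 -0.97 -1 0 0 0;0.39 -0.97 -1 0 0 0;0.39 -0.97 -1 0 0 0;0.39 -0.97 -1 0 0 0;0.39 -0.97 -1 0 0 0;0.39 -0.97 -1 0 0 0;0.39 -0.97 -1 0 0 0;0.39 -0.97 -1 0 0 0;0.39 -0.97 -1 0 0 0;0.39 -0.97 -1 0 0 0")

```text
time: 5.1
eef_pos: [0.4768, -0.0424, 0.1507]
tcp_rot: [0.003, 1.0, -0.0, 0.0]
contact_force: [-0.8, 0.4, 0.3]
opening: -0.002
finger_force: 0.0
```

```bash
python3 - <<'E'
from m import *
from plant import cams
w=cams.read_camera("wrist");s=cams.read_camera("side")
b=cv2.resize(s["color"][140:300,230:390],None,fx=3,fy=3,interpolation=cv2.INTER_CUBIC)
a=cv2.resize(w["color"],None,fx=.5,fy=.5)
o=np.zeros((480,800,3),np.uint8);o[:,:480]=b;o[:240,480:]=a
cv2.imwrite("pics/red1.png",o)
print(proj(w,[[.4765,-.042,.055],[.4768,-.0424,.132]]),proj(s,[.4768,-.0424,.132]))
E
```

```text
[[317.52846867 255.45668321]
 [317.03888707 316.65274017]] [[295.76845484 202.52961229]]
```

View pics/red1.png

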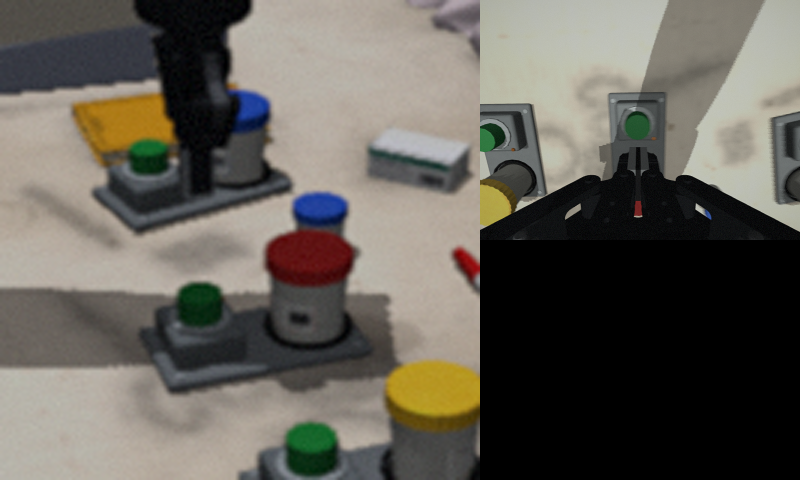

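The fingertips project where I expect in the side view, above the red station's button, and the wrist view agrees to a few mm. I'll press now.

Emit:
jog_arm(deltas="0 0 -0.9 0 0 0;0 0 -0.9 0 0 0;0 0 -0.9 0 0 0;0 0 -0.9 0 0 0;0 0 -0.2 0 0 0;0 0 -0.2 0 0 0;0 0 -0.2 0 0 0;0 0 -0.2 0 0 0;0 0 0 0 0 0")

```text
time: 6.32
eef_pos: [0.4767, -0.0415, 0.0626]
tcp_rot: [0.003, 1.0, -0.0, 0.001]
contact_force: [0.5, 1.3, 2.7]
opening: -0.005
finger_force: 1.2
```

Emit:
jog_arm(deltas="0 0 -0.1 0 0 0;0 0 -0.05 0 0 0;0 0 0 0 0 0;0 0 0 0 0 0")

```text
time: 6.82
eef_pos: [0.4767, -0.0416, 0.06]
tcp_rot: [0.003, 1.0, -0.0, 0.001]
contact_force: [-1.0, 1.6, 6.6]
opening: 0.002
finger_force: 3.0
```

Emit:
jog_arm(deltas="0 0 -0.05 0 0 0;0 0 0 0 0 0")

```text
time: 7.08
eef_pos: [0.4767, -0.0416, 0.0591]
tcp_rot: [0.003, 1.0, -0.0, 0.0]
contact_force: [-1.4, 2.2, 6.7]
opening: -0.001
finger_force: 3.6
```

Emit:
jog_arm(deltas="0 0 0.5 0 0 0;0 0 1 0 0 0;0 0 1 0 0 0;0 0 1 0 0 0;0 0 1 0 0 0;0.07 -0.935 0 0 0 0;0.07 -0.935 0 0 0 0;0.07 -0.935 0 0 0 0;0.07 -0.935 0 0 0 0;0.07 -0.935 0 0 0 0;0.07 -0.935 0 0 0 0;0.07 -0.935 0 0 0 0;0.07 -0.935 0 0 0 0;0.07 -0.935 0 0 0 0;0.07 -0.935 0 0 0 0;0 0 0 0 0 0")

```text
time: 9.07
eef_pos: [0.4903, -0.23, 0.1485]
tcp_rot: [0.004, 1.0, -0.0, 0.0]
contact_force: [-0.3, 0.2, 0.1]
opening: -0.007
finger_force: 0.0
```

```bash
python3 - <<'E'
from m import *
from plant import cams
s=cams.read_camera("side");t=cams.read_camera("top")
b=cv2.resize(s["color"][170:330,230:430],None,fx=3,fy=3,interpolation=cv2.INTER_CUBIC)
cv2.imwrite("pics/yel1.png",b)
print([c.round(1) for c,_ in blobs(s,(50,120,50),(80,255,255),40)])
print(proj(s,[[.4765,-.042,.055],[.4765,-.042,.045]]))
E
```

```text
[array([278.9, 189.5]), array([296.5, 241.5]), array([332.7, 287.5])]
[[296.40455588 236.12419563]
 [296.50930304 240.33044873]]
```

View pics/yel1.png

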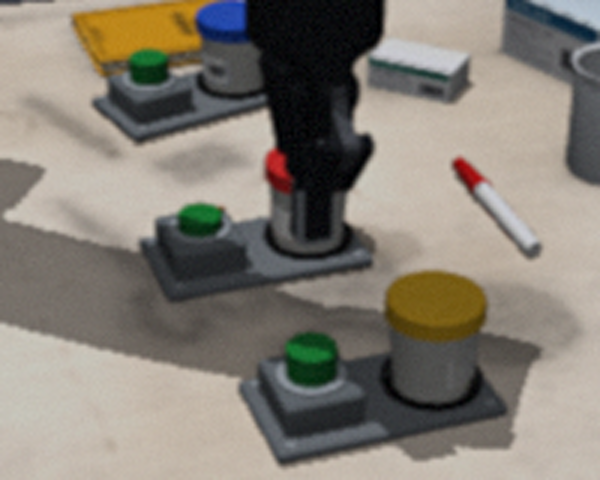

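The red button at (200,217) in the crop sits visibly lower than the other two, so it is down. The fingers hang above the yellow button with its pot clear, so I'll press yellow the same way.

Emit:
jog_arm(deltas="0 0 -0.9 0 0 0;0 0 -0.9 0 0 0;0 0 -0.9 0 0 0;0 0 -0.8 0 0 0;0 0 -0.2 0 0 0;0 0 -0.2 0 0 0;0 0 -0.2 0 0 0;0 0 -0.2 0 0 0;0 0 -0.1 0 0 0;0 0 -0.05 0 0 0;0 0 0 0 0 0;0 0 0 0 0 0")

```text
time: 10.68
eef_pos: [0.4905, -0.2287, 0.0601]
tcp_rot: [0.003, 1.0, -0.0, 0.0]
contact_force: [-1.4, 0.9, 6.2]
opening: -0.002
finger_force: 2.9
```

Emit:
jog_arm(deltas="0 0 -0.05 0 0 0;0 0 0 0 0 0")

```text
time: 10.92
eef_pos: [0.4905, -0.2288, 0.0593]
tcp_rot: [0.003, 1.0, -0.0, 0.0]
contact_force: [-3.0, 1.4, 6.3]
opening: 0.003
finger_force: 3.5
```

Emit:
jog_arm(deltas="0 0 0.5 0 0 0;0 0 1 0 0 0;0 0 1 0 0 0;0 0 1 0 0 0;0 0 1 0 0 0;0.03 0.96 0 0 0 0.1;0.03 0.96 0 0 0 0.1;0.03 0.96 0 0 0 0.1;0.03 0.96 0 0 0 0.1;0.03 0.96 0 0 0 0.1;0.03 0.96 0 0 0 0.1;0.03 0.96 0 0 0 0.1;0.03 0.96 0 0 0 0.1;0.03 0.96 0 0 0 0.1;0.03 0.96 0 0 0 0.1;0.03 0.96 0 0 0 0.1")

```text
time: 12.92
eef_pos: [0.4968, -0.0161, 0.1484]
tcp_rot: [-0.052, 0.999, -0.0, 0.0]
contact_force: [-1.3, -0.6, -1.1]
opening: -0.001
finger_force: 0.0
```

Emit:
jog_arm(deltas="0.03 0.96 0 0 0 0.1;0.03 0.96 0 0 0 0.1;0.03 0.96 0 0 0 0.1;0.03 0.96 0 0 0 0.1;0.03 0.96 0 0 0 0.1;0.03 0.96 0 0 0 0.1;0.03 0.96 0 0 0 0.1;0.03 0.96 0 0 0 0.1;0.03 0.96 0 0 0 0.1;0.03 0.96 0 0 0 0.1;0.03 0.96 0 0 0 0.1;0 0.05 0 0 0 0.1;0 0 0 0 0 0")

```text
time: 14.55
eef_pos: [0.5033, 0.1948, 0.1482]
tcp_rot: [-0.112, 0.994, -0.0, -0.0]
contact_force: [-0.4, 0.8, 0.6]
opening: 0.004
finger_force: 0.0
```

```bash
python3 - <<'E'
from m import *
from plant import cams
s=cams.read_camera("side")
cv2.imwrite("pics/blu1.png",cv2.resize(s["color"][130:330,230:430],None,fx=3,fy=3,interpolation=cv2.INTER_CUBIC))
E
```

```text
(no output)
```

View pics/blu1.png

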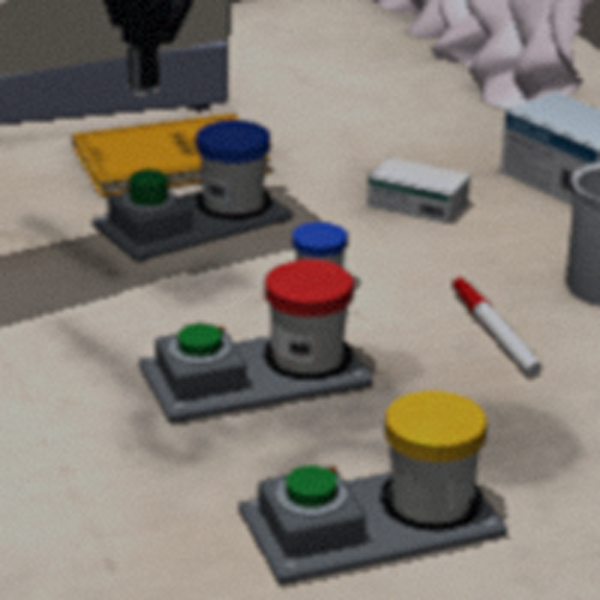

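Red at (200,338) and yellow at (311,484) are both down, with their pots still in place. The fingers at (146,85) are straight above the blue station's raised button at (148,187), so I'll press it.

Emit:
jog_arm(deltas="0 0 -0.9 0 0 0;0 0 -0.9 0 0 0;0 0 -0.9 0 0 0;0 0 -0.8 0 0 0;0 0 -0.2 0 0 0;0 0 -0.2 0 0 0;0 0 -0.2 0 0 0;0 0 -0.2 0 0 0;0 0 -0.1 0 0 0;0 0 -0.1 0 0 0;0 0 0 0 0 0;0 0 0 0 0 0")

```text
time: 16.1
eef_pos: [0.5038, 0.195, 0.0593]
tcp_rot: [-0.111, 0.994, 0.0, 0.0]
contact_force: [-3.6, -0.7, 6.3]
opening: -0.0
finger_force: 3.5
```

Emit:
jog_arm(deltas="0 0 0.5 0 0 0;0 0 1 0 0 0;0 0 1 0 0 0;0 0 1 0 0 0;0 0 1 0 0 0;0 0 1 0 0 0;0 0 1 0 0 0;0 0 0 0 0 0;0 0 0 0 0 0")

```text
time: 17.23
eef_pos: [0.5029, 0.1947, 0.1874]
tcp_rot: [-0.111, 0.994, -0.0, -0.0]
contact_force: [0.1, 0.9, 0.4]
opening: 0.001
finger_force: 0.0
```

```bash
python3 - <<'E'
from m import *
from plant import cams
s=cams.read_camera("side")
cv2.imwrite("pics/end.png",cv2.resize(s["color"][130:330,230:430],None,fx=3,fy=3,interpolation=cv2.INTER_CUBIC))
E
```

```text
(no output)
```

View pics/end.png

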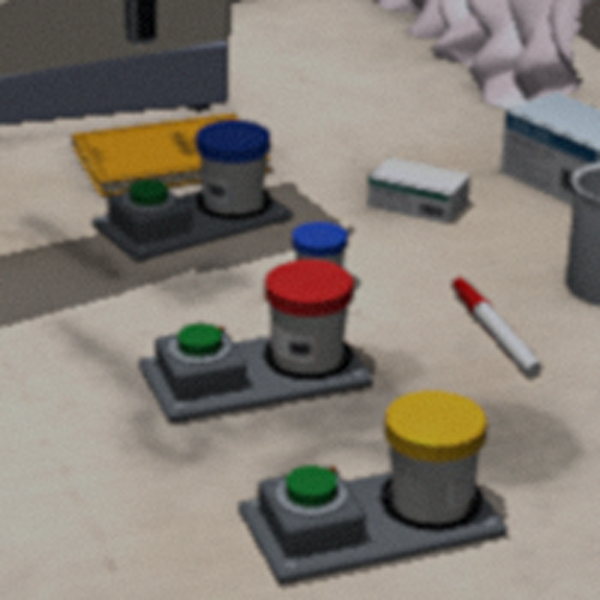

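All three buttons are down: blue at (149,191), red at (200,338) and yellow at (311,484). The pots haven't moved and the arm is clear.

```bash
python3 -c "
from plant import ctrl
print(ctrl.sign_off())"
```

```text
the job is handed in; nothing more can be done
None
```

I pressed the red, yellow and blue stations' buttons fully down in that order, with no sign in the pictures of any pot or other item moving, and handed the job in at about 17 s; no verdict came back.

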